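# Clip the power bank into its charging cradle

### The arm

A 6-joint arm with a two-finger parallel gripper is mounted at the origin on the work surface. World frame = base frame: x ahead of the robot, y to its left, z up, the work surface at z = 0. Lengths are in mm, angles in rad, forces in N, time in s.
With the tool pointing down it reaches from about 350 to 850 mm from the base axis. Payload 8.1 kg.
Tool frame: the origin (TCP) lies midway between the tips of the shut fingers; the grasp point (between the pads) lies 19 mm behind it; z points along the fingers, y is the line along which they close (so a half turn about z gives the same grasp; the last joint's range is limited). The gripper opens to 85 mm and grips with 20 to 120 N. Pads are 22 mm wide; open, the fingers measure 114 mm over their backs; the gripper's body (76 mm by 85 mm) begins 54 mm behind the grasp point. The pads swing forward as they close: fully open they stand 13 mm farther back than shut.
Start: joints at [1.161, 0.13, 1.488, -0, 1.523, -0.085], TCP at [191.45, 568.641, 231.292] pointing down, gripper open.
Joint ranges: [-2.96, 2.96], [-0.89, 2.26], [0.02, 2.5], [-1.34, 4.48], [0, 2.73], [-2.66, 2.66]. Speed limits (rad/s): [2.39, 2.39, 2.79, 3.14, 3.14, 3.14].

### API

Orientations are given as [roll, pitch, yaw] about the fixed x, y, z axes, in that order (R = Rz(yaw) Ry(pitch) Rx(roll)).
In Python, from bench import state, cams, arm gives the robot as it stands.
- The arm moves only by the tool move_arm, never from a script. Its argument "increments" is one flat list of numbers, 7 for each row, row after row: the shift along the tool's x, y, z in m, then the turn, a rotation vector about the tool's x, y, z in rad, then the closure, from 0 (fully open) to 1 (shut). In form: [dx, dy, dz, ax, ay, az, claw, dx, dy, dz, ax, ay, az, claw, ...]. A call has 1 to 12 rows; each row shifts and turns the commanded pose from where the row before left it, along the tool's axes as they then stand; what a row does not reach is not made up. A row lasts 1/10 s, in which the tool goes at most 50 mm and 8.59 degrees, less where a joint would pass 70% of its speed; a pose out of reach is approached as far as the arm can. A call with a gripper value outside its range is refused whole. The fingers move at their own pace and stop on an object; "squeeze" is the grip in N (left out, the last holds). Time passes only in rows, so rows that do not move let the fingers close. It gives the time, the measured TCP pose, the force, the opening and the grip force at its end, in the units of the state.
- state(): the state, without advancing time (a new reading comes with each control period).
- cams.read_camera(name): name is "scene" or "top" or "wrist"; returns a dict with "img" (400x640x3 uint8, red, green, blue), "z_map" (400x640 float32, mm along the optical axis (not along the pixel's ray), 0 where there is no reading), "mtx" (3x3 intrinsics, pixels), "R" (3x3) and "t" (3): a world point X has camera coordinates R X + t. Camera axes: x right, y down, z forward; pixel columns grow to the right and rows downward; lengths in mm; the calibration is good to about 2 mm. A picture is of the moment at which its call begins.
- arm.sign_off(): hands the job in; it is judged then, once.
Trained networks look in a picture, given as the dict that the camera call returned (one of the last four; its "shot" number tells which), for a name from the list of things; names that differ only in an ending like _2 or _b are one class to them, and where a whole thing is asked for, a point or a joint stands for the part that bears it (a point fixed in the world has none). Each returns a list of dicts, best first, with "score" (0 to 1); they miss things now and then, are a little off and sometimes report something else, mostly with a low value. They report only what shows in the picture. A call takes as long as a camera call. They do not tell look-alikes from the thing itself.
- cams.regions_of(picture, target): "region" (400x640 bool, what is visible of it) and "box" ([centre column, centre row, width, height] in pixels, round what is visible of it).
The state is a dict: "clock": time; "qpos": joint angles; "joint_velocities": joint speeds; "joint_torque": joint torques, N m; "ee_pos": TCP position; "ee_rot": TCP orientation; "force": force on the tool from outside, world axes, zero at the start; "wrist_torque": the same for the moment, N m; "grip_width": finger opening in mm; "grasp_force": force on a finger pad.
Only numpy, scipy, OpenCV 4.12 (cv2) and the standard library are available. Lean on these libraries where they do the work, as an engineer would, in place of code of your own. Each camera call takes 0.05 s, during which the arm holds its last target. There are 200 camera calls.

### The job

Put the power bank on charge: the end with the orange band goes in under the cradle's hood, tail held high, is pushed against the sprung contact, and the tail is then lowered behind the orange lip, so that the bank lies flat on the bed, right side up, held between contact and lip. Let go of it with its tail fully down, and leave the bottle, mug, pig figure and mouse where they stand.

Things in the scene. Friction and masses are not known exactly. Their poses are not given: they have to be found in the camera images.
- cradle: Teal charging cradle fixed to the desk. Origin on the desk under its middle; x runs lengthwise from the orange lip (-x end) to the hood (+x end), y across, z up. Bed: flat, 46 mm wide, top at z = 12 mm. Beside the bed, between lip and hood, there is only a base plate under 2 mm thick. The 150 mm bank seats between lip and contact, where the free length at rest is only 144 mm.
- cradle_bed (a point): Point on the top of the bed (x = -3 mm, y = 0, z = 12 mm in the cradle's frame), under the middle of a seated bank; axes as the cradle's.
- lip_top (a point): Middle of the top inner edge of the orange lip across the bed's near end: x = -78 mm, z = 26 mm in the cradle's frame, so 14 mm above the bed; 46 mm wide, 10 mm thick towards -x. If the bank's tail hangs on it by friction, about 14 N down on the bank's tail end seats it.
- hood_mouth (a point): Middle of the hood's open mouth on the bed: x = 30 mm, z = 12 mm in the cradle's frame. Hood to x = 96 mm; outside 77 wide, 61 mm high; inside 65 mm wide. Its ceiling slopes down inwards at 12 degrees, from 40 mm above the bed at the mouth to 28 mm at x = 86 mm. A level bank held above the lip does not fit under it: the bank must enter tilted nose down, 6 to 12 degrees.
- contact_rest (a point): Middle of the resting face of the brass contact block in the hood (50 x 24 mm): x = 66 mm, z = 25.5 mm in the cradle's frame; fixed point. The block slides up to 16 mm to +x on a spring: 6 N to start, 0.5 N more per mm, 14 N at the stop. Tail clears the lip at 9 mm squeeze or more (10.5 N). Seated: 6 mm, 9 N against the lip; rubbing on it can hold the tail part-way up until pressed down.
- bank_center (a point): Centre (half-way up, 12.5 mm above its underside) of the power bank: dark grey slab 150 x 60 x 25 mm, edges rounded 3 mm, about 0.28 kg (varies). x runs lengthwise to the contact end, which bears an orange band 22 mm wide and two brass pads; y across, z up through the face with four green lights (these near the tail, -x end). It starts lying flat on the desk, lights up.
- bank_nose (a point): Middle of the bank's contact end face (75 mm along x from its centre, half-way up); axes as the bank's.
- bottle: White plastic bottle, 56 mm across, 150 mm high, standing beyond the work; origin at the centre of its foot. Leave alone.
- mug: White mug, 76 mm across, 90 mm high, standing on the left (+y); origin at the centre of its foot. Leave alone.
- pig: Pink pig figure, 85 mm long along its x, 32 mm wide, 60 mm high; origin on the desk under its middle. Leave alone.
- mouse: Black computer mouse, 105 x 60 x 31 mm, on the right (-y); origin on the desk under its middle. Leave alone.
Not all that is in view belongs to the job. Leave any turquoise look-alike of the part that bears bank_center alone.

How it is judged (in metres and radians):
On the way:
1. the contact end is in under the hood and pushed against the sprung contact, the bank tilted nose down (x of bank_nose in the frame of cradle above 0.066 m and z of bank_nose in the frame of cradle below 0.04 m and angle between bank_center's own z axis and vertical above 0.06 rad and y of bank_nose in the frame of cradle between -0.012 and 0.012 m), for 0.1 s.
At the end, for the whole second after the job is handed in: The bank lies at rest on the bed, lights up, contact end in the hood: its centre within about 5 mm lengthwise and 6 mm sideways of its seat and 9 to 14.5 mm above the bed, level within 1.1 degrees, in line with the cradle within 7 degrees, held by contact and lip and released (x of bank_center in the frame of cradle_bed between -0.004 and 0.005 m and y of bank_center in the frame of cradle_bed between -0.006 and 0.006 m and z of bank_center in the frame of cradle_bed between 0.009 and 0.0145 m and x of bank_nose in the frame of cradle above 0.066 m and angle between bank_center's own z axis and vertical below 0.02 rad and angle between the x axis of bank_center and the x axis of cradle, either way round below 0.12 rad and linear speed of bank below 0.02 m/s); the robot touches nothing.
It fails at once if the bottle, mug, pig figure or mouse is moved more than 30 mm (distance of any of bottle, mug, pig, mouse from where it was at the start of the episode above 0.03 m).
It fails at once if the bottle, mug, pig figure or mouse is tipped (angle between any of bottle, mug, pig, mouse's own z axis and vertical above 0.5 rad).
It also fails if it takes over 51 s, if anything falls off the work surface, if the arm or the gripper's body presses on something with over 40 N, if the wrist force passes 120 N, or if a joint passes its speed limit or range.

## Working session

There is one attempt and no reset: what is moved stays moved. The work goes in short steps, Python scripts to look and compute and a tool call to move; the robot and the scene stay as the last step left them, time stands still between calls to the robot, and variables do not carry over. Pictures are saved under pics/ and viewed, at most 10 in all, crops included, and the job is handed in when it is done.

Besides the shell and the picture viewer there is one more tool, called after "Request:" as name(argument=value, ...) on one line, values as JSON. move_arm: Moves the arm, as the interface text tells. Its arguments: {"type":"object","properties":{"increments":{"type":"array"},"squeeze":{"type":"number"}},"required":["increments"]}

```bash
ls; mkdir -p pics; python3 - <<'E'
from bench import state,cams,arm
import cv2,numpy as np
s=state();print(s)
a=cams.read_camera("scene");b=cams.read_camera("top")
cv2.imwrite("pics/a.png",cv2.cvtColor(a["img"],cv2.COLOR_RGB2BGR))
cv2.imwrite("pics/b.png",cv2.cvtColor(b["img"],cv2.COLOR_RGB2BGR))
for n,p in(("scene",a),("top",b)):
  print(n,p["R"].round(3).tolist(),p["t"].round(1).tolist(),p["mtx"].tolist())
  for t in["cradle","bank_center","bottle","mug","pig","mouse"]:
    for r in cams.regions_of(p,t):
      m=r["region"]&(p["z_map"]>0);v,u=np.nonzero(m)
      if len(u)==0: continue
      z=p["z_map"][v,u];K=p["mtx"]
      P=np.linalg.inv(K)@np.vstack([u*z,v*z,z]);W=(p["R"].T@(P-p["t"].reshape(3,1)))
      print(t,round(r["score"],2),np.round(r["box"]),len(u),"med",np.median(W,1).round(),"lo",np.percentile(W,3,axis=1).round(),"hi",np.percentile(W,97,axis=1).round(),p["img"][v,u].mean(0).round())
E
```

```text
pics
{'clock': 0.0, 'qpos': array([ 1.16060040e+00,  1.31141611e-01,  1.48928576e+00,  5.31386775e-06,
        1.52300588e+00, -8.53891424e-02]), 'joint_velocities': array([ 0.00036327,  0.00030565, -0.00130832, -0.00059022, -0.00067999,
        0.00011793]), 'joint_torque': array([ 7.39658481e-04, -5.69394779e+01, -5.00558746e+01, -5.01318198e-05,
        1.42759213e-02,  1.87965850e-05]), 'ee_pos': array([191.22510326, 568.12879811, 230.25255885]), 'ee_rot': array([-3.13975922e+00, -1.62263591e-04,  2.81678546e+00]), 'force': array([-0.22623173,  0.07466701,  1.39726859]), 'wrist_torque': array([ 0.00776962,  0.03482676, -0.02394494]), 'grasp_force': 0.0, 'grip_width': 85.5525282413817}
scene [[0.418, 0.908, 0.009], [0.747, -0.339, -0.572], [-0.516, 0.246, -0.82]] [-143.5, -430.1, 1682.6] [[403.7250330998381, 0.0, 325.4088165918862], [0.0, 403.7250330998381, 196.66816012689995], [0.0, 0.0, 1.0]]
cradle 0.62 [400. 174.  45.  47.] 1337 med [592. 181.  15.] lo [476. 145.  -1.] hi [655. 246.  64.] [ 37.  93. 101.]
cradle 0.4 [372. 212.  24.  18.] 262 med [681.   5.  41.] lo [647. -16. 
[... 1737 characters left out ...]
43. 221.  36.  29.] 581 med [ 481. -221.   26.] lo [ 425. -281.    3.] hi [ 537. -153.   32.] [89. 75. 63.]
bank_center 0.78 [462. 251.  41.  27.] 631 med [ 363. -693.   26.] lo [ 319. -759.    2.] hi [ 408. -626.   32.] [ 90. 189. 175.]
bottle 0.58 [280. 153.  15.  18.] 187 med [752.  47. 103.] lo [737.  27.  29.] hi [771.  71. 153.] [203. 209. 200.]
mug 0.84 [174. 195.  26.  28.] 443 med [591. 478.  46.] lo [555. 429.   1.] hi [624. 520.  92.] [167. 167. 163.]
pig 0.48 [294. 177.  18.  21.] 130 med [676.   7.  44.] lo [641. -14.  34.] hi [709.  27.  60.] [228. 117. 151.]
mouse 0.54 [410. 197.  21.  29.] 383 med [ 589. -479.   26.] lo [ 541. -516.    5.] hi [ 639. -449.   37.] [53. 49. 51.]
```

```bash
python3 - <<'E'
import cv2,numpy as np
a=cv2.imread("pics/a.png");b=cv2.imread("pics/b.png")
x=cv2.resize(b[140:280,220:420],None,fx=4,fy=4,interpolation=cv2.INTER_CUBIC)
cv2.imwrite("pics/c.png",x)
y=cv2.resize(a[140:290,250:440],None,fx=4,fy=4,interpolation=cv2.INTER_CUBIC)
cv2.imwrite("pics/d.png",y)
E
```

```text
(no output)
```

View pics/c.png

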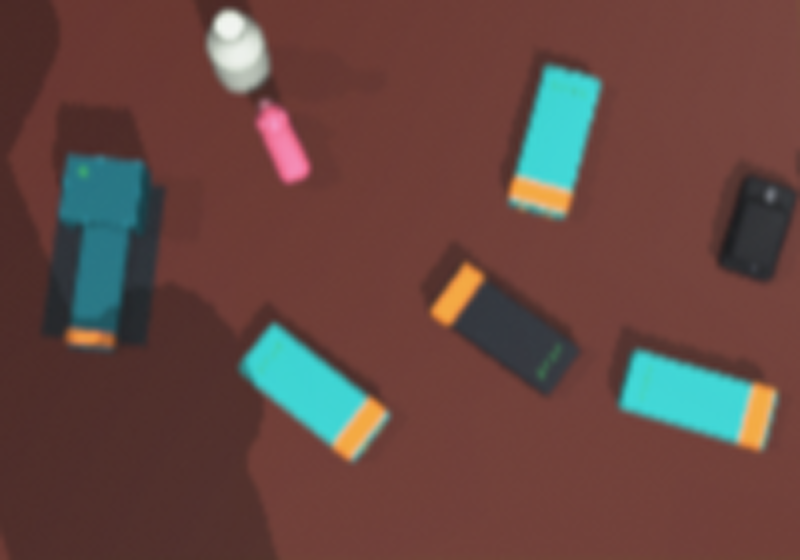

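View pics/d.png

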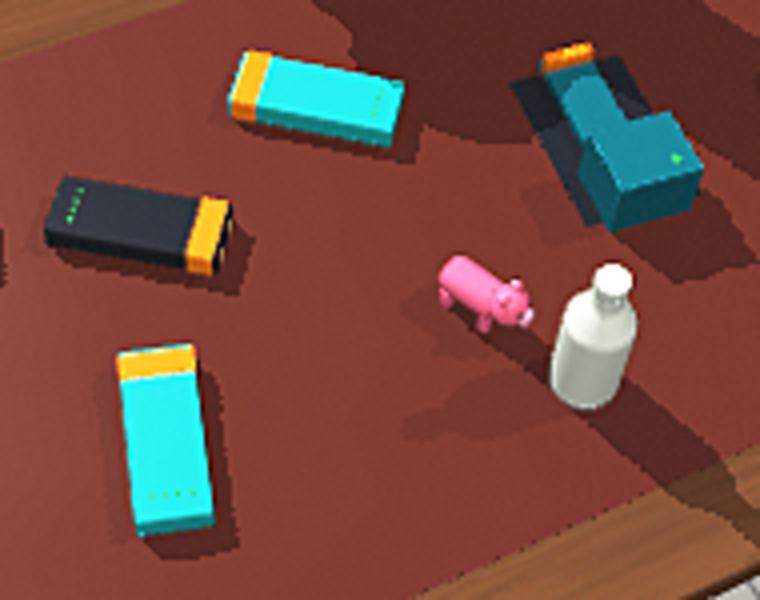

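The dark grey bank is at top-image (346,222), with its orange band at (334,213). The other five are turquoise look-alikes, at (299,237), (361,177), (395,241) and (462,251), so I leave them alone. The cradle's hood is at (246,188) and its lip at (243,224).

```bash
cat > h.py <<'E'
from bench import state,cams,arm
import cv2,numpy as np
def world(p,m):
    m=m&(p["z_map"]>0);v,u=np.nonzero(m);z=p["z_map"][v,u]
    P=np.linalg.inv(p["mtx"])@np.vstack([u*z,v*z,z])
    return (p["R"].T@(P-np.reshape(p["t"],(3,1)))).T,p["img"][v,u].astype(float)
def rect(W):
    (c,s,a)=cv2.minAreaRect(W[:,:2].astype(np.float32));return np.round(c,1),np.round(s,1),round(a,1)
def orange(C): return (C[:,0]>150)&(C[:,0]-C[:,2]>90)&(C[:,1]>70)
def report(p):
    for r in cams.regions_of(p,"bank_center"):
        W,C=world(p,r["region"])
        if np.median(C[:,1])>120: continue
        T=(W[:,2]>np.percentile(W[:,2],90)-6); o=orange(C)
        if o.sum()<5: continue
        d=W[T&o].mean(0)-W[T&~o].mean(0)
        print("bank",round(r["score"],2),rect(W[T]),"z",np.median(W[T,2]).round(1),"head",np.degrees(np.arctan2(d[1],d[0])).round(1),"band",W[T&o].mean(0).round(1))
    for r in cams.regions_of(p,"cradle")[:1]:
        W,C=world(p,r["region"]);o=orange(C)
        print("cradle",round(r["score"],2))
        H=W[:,2]>52
        if H.sum()>10: print(" hoodtop",rect(W[H]),W[H].mean(0).round(1))
        if o.sum()>3: print(" lip",rect(W[o]),np.median(W[o],0).round(1))
        B=(W[:,2]>6)&(W[:,2]<18)&(C[:,2]>70)&~o
        if B.sum()>10: print(" bed",rect(W[B]),W[B].mean(0).round(1))
E
python3 - <<'E'
from h import *
for n in("top","scene"):
    print(n);report(cams.read_camera(n))
E
```

```text
top
bank 0.57 (array([ 483.7, -218.7]), array([147.8,  59. ]), 54.1) z 27.1 head 53.4 band [ 516.2 -172.    27.8]
cradle 0.98
 hoodtop (array([619.9, 186.9]), array([77.9, 66.4]), 82.1) [618.9 186.3  61.8]
 lip (array([473.9, 200.8]), array([41.4,  8.4]), 87.3) [473.6 203.9  25.2]
 bed (array([538.1, 206.5]), array([ 72.6, 109.9]), 84.6) [537.8 195.5  12.4]
scene
bank 0.57 (array([ 484.3, -218.7]), array([149.6,  63. ]), 53.9) z 25.5 head 52.8 band [ 520.3 -171.1   26.2]
cradle 0.74
 hoodtop (array([698. ,  15.9]), array([19.5, 18.6]), 12.4) [697.8  17.   55.8]
 lip (array([679.4,   4.7]), array([73. , 25.7]), 30.0) [695.6   4.7  40.6]
```

```bash
cat >> h.py <<'E'
from scipy.spatial.transform import Rotation as Rn
def tool(yaw,tilt=0):  # degrees; tilt = nose-down about the heading's y
    return Rn.from_euler('z',yaw,degrees=True)*Rn.from_euler('y',tilt,degrees=True)*Rn.from_euler('x',180,degrees=True)
def plan(pos,rot,n,cyl=False,claw=0,start=None):
    s=state();p0,r0=(np.array(s["ee_pos"]),Rn.from_euler('xyz',s["ee_rot"])) if start is None else start
    pos=np.array(pos,float);rv=(r0.inv()*rot).as_rotvec();p,r=p0,r0;out=[]
    for k in range(1,n+1):
        f=k/n
        if cyl:
            c=lambda q:np.array([np.hypot(q[0],q[1]),np.arctan2(q[1],q[0]),q[2]])
            q=c(p0)*(1-f)+c(pos)*f;t=np.array([q[0]*np.cos(q[1]),q[0]*np.sin(q[1]),q[2]])
        else: t=p0+f*(pos-p0)
        d=np.round(r.inv().apply(t-p)/1000,3);a=np.round((r.inv()*(r0*Rn.from_rotvec(rv*f))).as_rotvec(),3)
        p=p+r.apply(d*1000);r=r*Rn.from_rotvec(a)
        out.append([*d,*a,claw])
        if k%12==0 or k==n:
            print(k,"[",", ".join(f"{v:g}" for row in out for v in row),"]");out=[]
    print("end",p.round(1),r.as_euler('xyz').round(3));return p,r
E
python3 -c "
from h import *
plan([467,-241,140],tool(54),24,True)"
```

```text
12 [ -0.043, -0.005, 0.004, -0, 0, 0.078, 0, -0.042, -0.004, 0.004, -0, 0, 0.078, 0, -0.043, -0.004, 0.003, -0, 0, 0.078, 0, -0.042, -0.004, 0.004, -0, 0, 0.078, 0, -0.042, -0.003, 0.004, -0, 0, 0.078, 0, -0.042, -0.004, 0.004, -0, 0, 0.079, 0, -0.041, -0.003, 0.004, -0, 0, 0.078, 0, -0.042, -0.002, 0.003, 0, 0, 0.078, 0, -0.041, -0.003, 0.004, 0, 0, 0.078, 0, -0.041, -0.002, 0.004, 0, 0, 0.078, 0, -0.041, -0.002, 0.004, 0, 0, 0.078, 0, -0.04, -0.002, 0.004, 0, 0, 0.078, 0 ]
24 [ -0.041, -0.001, 0.003, 0, 0, 0.078, 0, -0.04, -0.002, 0.004, 0, 0, 0.078, 0, -0.04, -0.001, 0.004, 0, 0, 0.078, 0, -0.04, -0, 0.004, 0, 0, 0.079, 0, -0.039, -0.001, 0.004, 0, 0, 0.078, 0, -0.039, -0, 0.003, 0, 0, 0.078, 0, -0.039, -0, 0.004, 0, 0, 0.078, 0, -0.039, -0, 0.004, 0, 0, 0.078, 0, -0.039, 0, 0.004, 0, 0, 0.078, 0, -0.038, 0.001, 0.004, 0, 0, 0.078, 0, -0.038, 0.001, 0.004, 0, 0, 0.078, 0, -0.038, 0.001, 0.003, 0, 0, 0.078, 0 ]
end [ 467.2 -240.7  140.3] [3.142 0.    0.943]
```

Request:
move_arm(increments=[-0.043, -0.005, 0.004, 0, 0, 0.078, 0, -0.042, -0.004, 0.004, 0, 0, 0.078, 0, -0.043, -0.004, 0.003, 0, 0, 0.078, 0, -0.042, -0.004, 0.004, 0, 0, 0.078, 0, -0.042, -0.003, 0.004, 0, 0, 0.078, 0, -0.042, -0.004, 0.004, 0, 0, 0.079, 0, -0.041, -0.003, 0.004, 0, 0, 0.078, 0, -0.042, -0.002, 0.003, 0, 0, 0.078, 0, -0.041, -0.003, 0.004, 0, 0, 0.078, 0, -0.041, -0.002, 0.004, 0, 0, 0.078, 0, -0.041, -0.002, 0.004, 0, 0, 0.078, 0, -0.04, -0.002, 0.004, 0, 0, 0.078, 0])

```text
clock: 2.2
ee_pos: [522.1, 210.1, 185.3]
ee_rot: [3.141, 0.0, 1.876]
force: [0.1, 0.3, -0.1]
grip_width: 85.3
grasp_force: 0.0
```

Request:
move_arm(increments=[-0.041, -0.001, 0.003, 0, 0, 0.078, 0, -0.04, -0.002, 0.004, 0, 0, 0.078, 0, -0.04, -0.001, 0.004, 0, 0, 0.078, 0, -0.04, 0, 0.004, 0, 0, 0.079, 0, -0.039, -0.001, 0.004, 0, 0, 0.078, 0, -0.039, 0, 0.003, 0, 0, 0.078, 0, -0.039, 0, 0.004, 0, 0, 0.078, 0, -0.039, 0, 0.004, 0, 0, 0.078, 0, -0.039, 0, 0.004, 0, 0, 0.078, 0, -0.038, 0.001, 0.004, 0, 0, 0.078, 0, -0.038, 0.001, 0.004, 0, 0, 0.078, 0, -0.038, 0.001, 0.003, 0, 0, 0.078, 0])

```text
clock: 3.4
ee_pos: [466.6, -242.2, 140.2]
ee_rot: [3.141, -0.0, 0.94]
force: [0.8, 0.4, -0.1]
grip_width: 85.5
grasp_force: 0.0
```

```bash
python3 - <<'E'
from h import *
p=cams.read_camera("wrist");s=state();print(s["clock"],s["ee_pos"],s["ee_rot"])
cv2.imwrite("pics/e.png",cv2.cvtColor(p["img"],cv2.COLOR_RGB2BGR))
report(p)
E
```

```text
3.45 [ 463.72504337 -246.32488661  139.67140918] [-3.14136238  0.00333264  0.93256072]
bank 0.75 (array([ 481.6, -219.7]), array([149.2,  60.5]), 53.7) z 24.3 head 53.4 band [ 516.3 -172.9   24.5]
```

View pics/e.png

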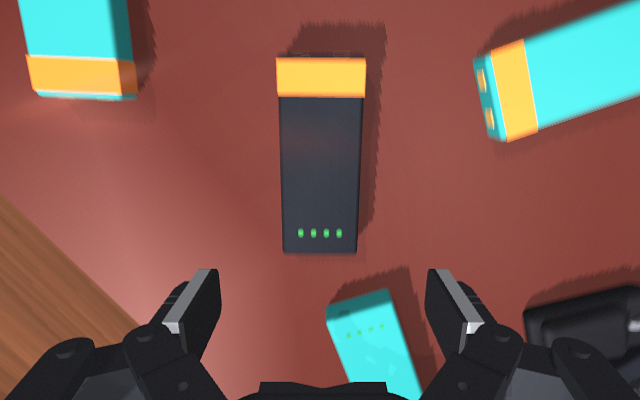

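The bank is dark grey at px (320,155), with its band at (321,77) pointing away and its lights near the tail. The turquoise ones are clear of the fingers. Descending.

Request:
move_arm(increments=[0, 0, 0.03, 0, 0, 0, 0, 0, 0, 0.03, 0, 0, 0, 0, 0, 0, 0.03, 0, 0, 0, 0, 0, 0, 0.025, 0, 0, 0, 0, 0, 0, 0.015, 0, 0, 0, 0, 0, 0, 0.008, 0, 0, 0, 0, 0, 0, 0.004, 0, 0, 0, 0, 0, 0, 0, 0, 0, 0, 0, 0, 0, 0, 0, 0, 0, 0])

```text
clock: 4.45
ee_pos: [468.2, -241.2, -0.5]
ee_rot: [3.14, -0.0, 0.943]
force: [0.6, -0.3, 0.3]
grip_width: 85.2
grasp_force: 0.0
```

Request:
move_arm(increments=[0, 0, 0, 0, 0, 0, 1, 0, 0, 0, 0, 0, 0, 1, 0, 0, 0, 0, 0, 0, 1, 0, 0, 0, 0, 0, 0, 1, 0, 0, 0, 0, 0, 0, 1, 0, 0, 0, 0, 0, 0, 1], squeeze=80)

```text
clock: 5.05
ee_pos: [468.0, -241.2, -0.5]
ee_rot: [3.14, -0.0, 0.943]
force: [-1.5, 0.5, 6.3]
grip_width: 58.0
grasp_force: 87.4
```

Request:
move_arm(increments=[0, 0, -0.01, 0, 0, 0, 1, 0, 0, -0.03, 0, 0, 0, 1, 0, 0, -0.05, 0, 0, 0, 1, 0, 0, -0.05, 0, 0, 0, 1, 0, 0, -0.03, 0, 0, 0, 1, 0, 0, -0.01, 0, 0, 0, 1, 0, 0, 0, 0, 0, 0, 1])

```text
clock: 5.75
ee_pos: [467.8, -241.1, 179.6]
ee_rot: [3.139, -0.0, 0.943]
force: [-0.4, -0.5, -4.4]
grip_width: 58.5
grasp_force: 87.7
```

```bash
python3 - <<'E'
from h import *
p=cams.read_camera("wrist");s=state();print(s["clock"],s["ee_pos"],s["ee_rot"],s["grip_width"],s["grasp_force"],s["force"])
cv2.imwrite("pics/f.png",cv2.cvtColor(p["img"],cv2.COLOR_RGB2BGR))
report(p)
T=Rn.from_euler('xyz',s["ee_rot"])
c=-p["R"].T@np.ravel(p["t"]);print("cam in tool",T.inv().apply(c-s["ee_pos"]).round(1),(T.inv().as_matrix()@p["R"].T).round(3).tolist(),p["mtx"][0])
for r in cams.regions_of(p,"bank_center"):
    W,C=world(p,r["region"]);L=T.inv().apply(W-s["ee_pos"])
    if np.median(C[:,1])>120 or len(L)<2000: continue
    A=np.c_[L[:,:2],np.ones(len(L))];top=abs(L[:,2]-np.median(L[:,2]))<6
    k=np.linalg.lstsq(A[top],L[top,2],rcond=None)[0]
    print("in tool",r["score"],rect(L[top]),"plane z=ax+by+c",k.round(4),L.min(0).round(),L.max(0).round())
E
```

```text
5.8 [ 466.8149938  -240.46502411  177.32380949] [-3.14074160e+00  1.11074854e-04  9.42752394e-01] 58.093169486694066 87.68078327178955 [-0.17549612  0.49326693 -4.87345416]
bank 0.72 (array([ 485.2, -218. ]), array([143.8,  61. ]), 54.4) z 204.3 head 54.5 band [ 518.5 -171.6  204.4]
cam in tool [  79.3    1.5 -144.2] [[0.0, -0.951, -0.309], [1.0, -0.001, 0.004], [-0.004, -0.309, 0.951]] [355.4354588    0.         322.60915076]
in tool 0.72 (array([28.9,  1.7]), array([ 61. , 143.8]), 89.6) plane z=ax+by+c [ 1.10000e-03 -3.20000e-03 -2.69789e+01] [-56. -29. -30.] [137.  82. 177.]
```

View pics/f.png

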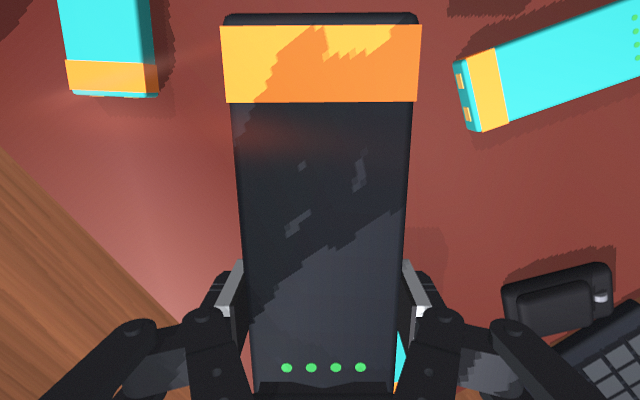

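The bank is held level and square between the pads, with its nose edge at row 14 and its lights at row 367. On the way to the cradle I take a side look at it.

```bash
python3 -c "
from h import *
plan([575,5,250],tool(-6.5),10,claw=1)"
```

```text
10 [ 0.026, -0.006, -0.007, -0, 0, 0.106, 1, 0.026, -0.008, -0.008, -0.001, 0.001, 0.105, 1, 0.024, -0.011, -0.007, -0, -0, 0.106, 1, 0.023, -0.013, -0.008, -0.001, 0, 0.105, 1, 0.022, -0.016, -0.007, -0, 0.001, 0.106, 1, 0.02, -0.018, -0.008, -0.001, -0, 0.106, 1, 0.018, -0.02, -0.007, -0, 0, 0.105, 1, 0.015, -0.022, -0.008, -0.001, 0, 0.106, 1, 0.014, -0.023, -0.007, 0, 0.001, 0.106, 1, 0.01, -0.025, -0.008, -0, -0, 0.105, 1 ]
end [574.7   5.2 250.4] [-3.141  0.    -0.113]
```

Request:
move_arm(increments=[0.026, -0.006, -0.007, 0, 0, 0.106, 1, 0.026, -0.008, -0.008, 0, 0, 0.105, 1, 0.024, -0.011, -0.007, 0, 0, 0.106, 1, 0.023, -0.013, -0.008, 0, 0, 0.105, 1, 0.022, -0.016, -0.007, 0, 0, 0.106, 1, 0.02, -0.018, -0.008, 0, 0, 0.106, 1, 0.018, -0.02, -0.007, 0, 0, 0.105, 1, 0.015, -0.022, -0.008, 0, 0, 0.106, 1, 0.014, -0.023, -0.007, 0, 0, 0.106, 1, 0.01, -0.025, -0.008, 0, 0, 0.105, 1, 0, 0, 0, 0, 0, 0, 1, 0, 0, 0, 0, 0, 0, 1])

```text
clock: 7.15
ee_pos: [575.3, 4.9, 251.1]
ee_rot: [3.141, 0.003, -0.11]
force: [0.3, 0.1, -3.7]
grip_width: 58.8
grasp_force: 87.5
```

```bash
python3 - <<'E'
from h import *
p=cams.read_camera("wrist");s=state();print(s["clock"],s["ee_pos"],s["ee_rot"])
cv2.imwrite("pics/g.png",cv2.cvtColor(p["img"],cv2.COLOR_RGB2BGR))
for r in cams.regions_of(p,"cradle"): print(r["score"],r["box"])
report(p)
np.savez("g.npz",**{k:p[k] for k in("img","z_map","mtx","R","t")})
E
```

```text
7.2 [575.13256009   4.23526501 251.19419445] [ 3.14107437  0.00342227 -0.11135148]
0.66 [146.2, 190.2, 142.5, 167.4]
bank 0.88 (array([603.7,   1.6]), array([ 61. , 146.2]), 83.9) z 275.6 head -5.9 band [661.7  -4.7 275.6]
cradle 0.66
 hoodtop (array([618.9, 187.4]), array([78.4, 66.5]), 84.1) [620.3 185.6  60. ]
 lip (array([542.7, 229.4]), array([166.6, 146.1]), 59.3) [476.5 201.3  24.2]
 bed (array([557.8, 193.4]), array([ 77.8, 189.2]), 84.1) [535.7 192.3  11.3]
```

View pics/g.png

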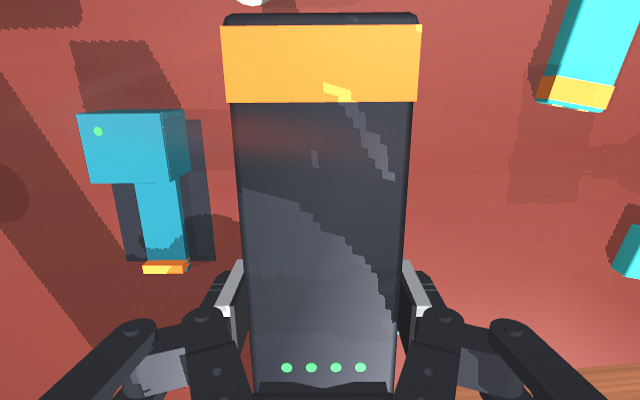

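Wrist view: the cradle's hood is at (133,148) and its lip at (165,268), in line with the bank to within a degree. That puts the cradle origin at about (557.3, 193.6), yaw -6.0°.

```bash
cat >> h.py <<'E'
O=np.array([557.3,193.6,0]);Y=-6.0
def pose(x,z,tilt,nx=101,nz=-1,y=0):
    R=tool(Y,tilt);return O+Rn.from_euler('z',Y,degrees=True).apply([x,y,z])-R.apply([nx,0,nz]),R
E
python3 -c "
from h import *
q=plan(*pose(18,90,9),8,claw=1)
q=plan(*pose(18,20,9),4,claw=1,start=q)"
```

```text
8 [ -0.015, -0.023, 0.018, -0, -0.019, -0.001, 1, -0.015, -0.024, 0.019, -0, -0.02, -0.001, 1, -0.014, -0.023, 0.019, -0, -0.019, -0.001, 1, -0.014, -0.023, 0.019, -0, -0.02, -0.001, 1, -0.014, -0.023, 0.02, -0, -0.019, -0.001, 1, -0.013, -0.024, 0.02, -0, -0.019, -0.002, 1, -0.013, -0.023, 0.02, -0, -0.02, -0.001, 1, -0.012, -0.024, 0.02, -0, -0.019, -0.001, 1 ]
end [475.9 202.6 105. ] [-3.141  0.157 -0.104]
4 [ 0.003, 0, 0.017, -0, -0, 0, 1, 0.002, 0, 0.018, -0, -0, 0, 1, 0.003, 0, 0.017, -0, -0, 0, 1, 0.003, 0.001, 0.017, -0, -0, 0, 1 ]
end [475.9 201.7  35.1] [-3.141  0.157 -0.104]
```

Request:
move_arm(increments=[-0.015, -0.023, 0.018, 0, -0.019, -0.001, 1, -0.015, -0.024, 0.019, 0, -0.02, -0.001, 1, -0.014, -0.023, 0.019, 0, -0.019, -0.001, 1, -0.014, -0.023, 0.019, 0, -0.02, -0.001, 1, -0.014, -0.023, 0.02, 0, -0.019, -0.001, 1, -0.013, -0.024, 0.02, 0, -0.019, -0.002, 1, -0.013, -0.023, 0.02, 0, -0.02, -0.001, 1, -0.012, -0.024, 0.02, 0, -0.019, -0.001, 1, 0, 0, 0, 0, 0, 0, 1, 0, 0, 0, 0, 0, 0, 1])

```text
clock: 8.35
ee_pos: [476.4, 203.0, 105.4]
ee_rot: [3.142, 0.156, -0.103]
force: [0.6, -0.7, -3.5]
grip_width: 58.3
grasp_force: 87.8
```

```bash
python3 - <<'E'
from h import *
p=cams.read_camera("wrist");q=cams.read_camera("scene");s=state();print(s["clock"],s["ee_pos"],s["ee_rot"])
y=cv2.resize(q["img"][130:230,350:450],None,fx=4,fy=4,interpolation=cv2.INTER_CUBIC)
cv2.imwrite("pics/h.png",cv2.cvtColor(np.hstack([cv2.resize(p["img"],(400,250)),y[:250]]),cv2.COLOR_RGB2BGR))
report(p)
for i,(a,n) in enumerate([((18,20,9),4),((62,14,9),5)]):
    z=plan(*pose(*a),n,claw=1,start=None if i==0 else z)
E
```

```text
8.45 [477.7751701  202.62981241 106.72905355] [-3.14072273  0.15330152 -0.10481466]
bank 0.86 (array([476.9, 202.2]), array([60.2, 78. ]), 84.1) z 130.5 head nan band [nan nan nan]
cradle 0.72
 hoodtop (array([582.3, 191.4]), array([64.9,  6.2]), 84.1) [584.9 192.1  58.5]
 bed (array([584. , 188.5]), array([70.3,  5.5]), 84.1) [584.3 191.   11.4]
4 [ 0.002, 0, 0.018, -0, -0.001, -0, 1, 0.002, 0, 0.018, -0.001, -0.001, -0, 1, 0.003, 0.001, 0.018, -0, -0.001, -0, 1, 0.002, -0, 0.018, -0, -0.001, -0.001, 1 ]
end [475.7 202.   34.5] [-3.141  0.157 -0.104]
5 [ 0.009, -0, -0, -0, -0, 0, 1, 0.009, -0, -0.001, -0, -0, 0, 1, 0.009, -0, 0, -0, -0, 0, 1, 0.009, -0, -0, -0, -0, 0, 1, 0.008, -0, -0, -0, -0, 0, 1 ]
end [519.1 197.4  28.6] [-3.141  0.157 -0.104]h.py:16: RuntimeWarning: Mean of empty slice.
  d=W[T&o].mean(0)-W[T&~o].mean(0)
  ret = um.true_divide(
h.py:17: RuntimeWarning: Mean of empty slice.
  print("bank",round(r["score"],2),rect(W[T]),"z",np.median(W[T,2]).round(1),"head",np.degrees(np.arctan2(d[1],d[0])).round(1),"band",W[T&o].mean(0).round(1))
```

View pics/h.png

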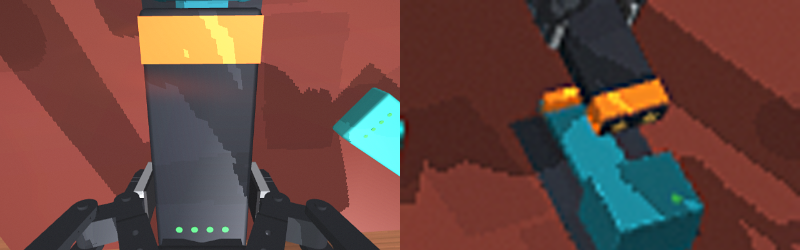

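```bash
python3 - <<'E'
from h import *
p=cams.read_camera("wrist");s=state();print(s["ee_pos"],s["ee_rot"])
cv2.imwrite("pics/i.png",cv2.cvtColor(cv2.resize(p["img"][0:60,160:480],None,fx=2.5,fy=2.5),cv2.COLOR_RGB2BGR))
C=p["img"].astype(int);teal=(C[:,:,2]>C[:,:,0]+30)
N=Rn.from_euler('z',-Y,degrees=True)
for v in(1,4,7,10):
    m=np.zeros_like(teal);m[v,180:460]=teal[v,180:460]
    W,_=world(p,m);L=N.apply(W-O);
    for i in (0,-1): print(v,np.nonzero(m[v])[0][i],L[i].round(1))
    d=np.diff(np.nonzero(m[v])[0]);print("gaps",(d>1).sum())
# bank band edges
m=np.zeros_like(teal);m[40,150:500]=(C[40,150:500,0]>C[40,150:500,2]+90);W,_=world(p,m);L=N.apply(W-O);print("band",L[0].round(1),L[-1].round(1))
m[:]=0;m[60]=(C[60,:,0]>C[60,:,2]+90)&(abs(np.arange(640)-320)<130);m[60]&=p["z_map"][60]<np.median(p["z_map"][60,260:380])+10;W,_=world(p,m);L=N.apply(W-O);print("band",L[0].round(1),L[-1].round(1))
E
```

```text
[477.8675577  202.76957019 106.93915151] [-3.14030358  0.15312417 -0.1053149 ]
1 235 [29.4 38.1 58.2]
1 410 [ 32.1 -50.1   0.7]
gaps 0
4 246 [29.2 37.7 36. ]
4 400 [ 30.7 -44.7  -0.4]
gaps 0
7 281 [28.8 23.  12. ]
7 364 [ 29.2 -23.9  -0.1]
gaps 0
10 281 [27.3 23.2 11.7]
10 363 [ 27.3 -22.2  11.8]
gaps 0
band [ 11.8 104.    0.3] [ 11.8 -58.8   1.4]
band [ 10.6  31.  116.6] [ 10.8 -29.5 118. ]
```

View pics/i.png

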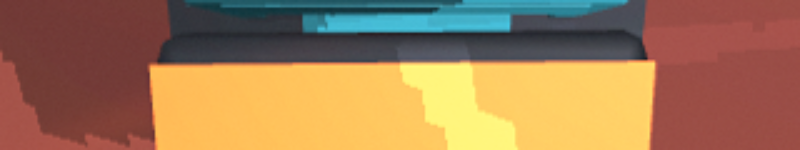

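The bank and bed centres agree to within 1 mm, so I lower and go in.

Request:
move_arm(increments=[0.003, 0, 0.017, 0, 0, 0, 1, 0.002, 0, 0.018, 0, 0, 0, 1, 0.003, 0, 0.017, 0, 0, 0, 1, 0.003, 0.001, 0.017, 0, 0, 0, 1, 0, 0, 0, 0, 0, 0, 1, 0.009, 0, 0, 0, 0, 0, 1, 0.009, 0, 0, 0, 0, 0, 1, 0.009, 0, 0, 0, 0, 0, 1, 0.009, 0, 0, 0, 0, 0, 1, 0, 0, 0, 0, 0, 0, 1])

```text
clock: 9.6
ee_pos: [514.1, 198.6, 30.9]
ee_rot: [-3.14, 0.153, -0.105]
force: [-1.3, -0.6, -3.8]
grip_width: 58.5
grasp_force: 87.7
```

Request:
move_arm(increments=[0.005, 0, -0.0005, 0, 0, 0, 1, 0.005, 0, -0.0005, 0, 0, 0, 1, 0.005, 0, -0.0005, 0, 0, 0, 1, 0, 0, 0, 0, 0, 0, 1])

```text
clock: 10.0
ee_pos: [525.8, 197.4, 29.3]
ee_rot: [-3.141, 0.159, -0.104]
force: [-9.4, 0.7, 0.5]
grip_width: 58.3
grasp_force: 88.1
```

Request:
move_arm(increments=[0.004, 0, -0.001, 0, 0, 0, 1, 0.003, 0, -0.0005, 0, 0, 0, 1, 0, 0, 0, 0, 0, 0, 1, 0, 0, 0, 0, 0, 0, 1])

```text
clock: 10.4
ee_pos: [531.5, 196.8, 29.3]
ee_rot: [3.141, 0.161, -0.104]
force: [-12.7, 1.9, 1.1]
grip_width: 58.5
grasp_force: 88.1
```

```bash
python3 - <<'E'
from h import *
f=[];q=[];a=[]
p=cams.read_camera("wrist");s=state();print(s["clock"],s["ee_pos"],s["ee_rot"],s["force"],s["wrist_torque"])
T=Rn.from_euler('xyz',s["ee_rot"])
N=Rn.from_euler('z',-Y,degrees=True)
# lights in view -> tail end line; bank plane tilt
r=cams.regions_of(p,"bank_center")[0];W,C=world(p,r["region"]);L=T.inv().apply(W-s["ee_pos"])
top=abs(L[:,2]-np.median(L[:,2]))<6
k=np.linalg.lstsq(np.c_[L[top,:2],np.ones(top.sum())],L[top,2],rcond=None)[0];print(k.round(4),rect(L[top]))
R=tool(Y,np.degrees(s["ee_rot"][1]))
nb=N.apply(s["ee_pos"]+R.apply([101,0,-1])-O);print("nose bottom",nb.round(1),"tail bottom",N.apply(s["ee_pos"]+R.apply([-49,0,-1])-O).round(1))
E
```

```text
10.45 [531.44610691 196.79408442  29.36430825] [ 3.14138465  0.16128956 -0.10369666] [-12.59348723   0.84295576   0.69994181] [ 0.10504925  1.50261784 -0.11273017]Traceback (most recent call last):
  File "<stdin>", line 7, in <module>
IndexError: list index out of range
```

```bash
python3 - <<'E'
from h import *
plan(*pose(76,13,0),7,claw=1)
E
```

```text
7 [ 0.001, 0, 0.002, 0, 0.023, 0, 1, 0, 0, 0.003, 0, 0.023, 0, 1, 0, 0, 0.002, 0, 0.023, 0, 1, 0.001, 0, 0.003, 0, 0.023, 0.001, 1, 0, 0, 0.002, 0, 0.023, -0, 1, 0, 0, 0.003, 0, 0.023, -0, 1, 0.001, 0, 0.002, 0, 0.023, 0, 1 ]
end [532.9 196.6  12.2] [ 3.141  0.    -0.105]
```

Request:
move_arm(increments=[0.001, 0, 0.002, 0, 0.023, 0, 1, 0, 0, 0.003, 0, 0.023, 0, 1, 0, 0, 0.002, 0, 0.023, 0, 1, 0.001, 0, 0.003, 0, 0.023, 0, 1, 0, 0, 0.002, 0, 0.023, 0, 1, 0, 0, 0, 0, 0, 0, 1])

```text
clock: 11.1
ee_pos: [531.4, 196.7, 16.5]
ee_rot: [3.141, 0.046, -0.103]
force: [-11.6, 0.9, 0.3]
grip_width: 58.1
grasp_force: 88.2
```

Request:
move_arm(increments=[0, 0, 0.002, 0, 0.023, 0, 1, 0.001, 0, 0.002, 0, 0.023, 0, 1, 0, 0, 0, 0, 0, 0, 1])

```text
clock: 11.4
ee_pos: [532.1, 196.7, 12.2]
ee_rot: [3.141, 0.001, -0.104]
force: [-11.1, 2.3, -0.8]
grip_width: 58.4
grasp_force: 88.2
```

Request:
move_arm(increments=[0, 0, 0.001, 0, 0, 0, 1, 0, 0, 0.001, 0, 0, 0, 1, 0, 0, 0, 0, 0, 0, 1])

```text
clock: 11.7
ee_pos: [532.6, 196.6, 11.6]
ee_rot: [3.141, 0.001, -0.104]
force: [-16.6, 0.3, 9.7]
grip_width: 58.2
grasp_force: 89.4
```

On the bed. Now releasing.

Request:
move_arm(increments=[0, 0, 0, 0, 0, 0, 0.6, 0, 0, 0, 0, 0, 0, 0.2, 0, 0, 0, 0, 0, 0, 0, 0, 0, 0, 0, 0, 0, 0, 0, 0, 0, 0, 0, 0, 0, 0, 0, 0, 0, 0, 0, 0])

```text
clock: 12.3
ee_pos: [536.3, 196.3, 12.2]
ee_rot: [-3.141, -0.007, -0.104]
force: [0.2, -0.4, 0.8]
grip_width: 85.7
grasp_force: 0.0
```

Request:
move_arm(increments=[0, 0, -0.02, 0, 0, 0, 0, 0, 0, -0.03, 0, 0, 0, 0, 0, 0, -0.04, 0, 0, 0, 0, 0, 0, -0.04, 0, 0, 0, 0, 0, 0, -0.02, 0, 0, 0, 0, 0, 0, 0, 0, 0, 0, 0, 0, 0, 0, 0, 0, 0, 0])

```text
clock: 13.0
ee_pos: [535.3, 196.4, 162.1]
ee_rot: [-3.141, -0.007, -0.104]
force: [-0.1, 0.5, -0.4]
grip_width: 85.2
grasp_force: 0.0
```

```bash
python3 - <<'E'
from h import *
p=cams.read_camera("wrist");s=state();print(s["clock"],s["ee_pos"],s["force"],s["grip_width"])
cv2.imwrite("pics/j.png",cv2.cvtColor(p["img"],cv2.COLOR_RGB2BGR))
N=Rn.from_euler('z',-Y,degrees=True);C=p["img"]
r=[r for r in cams.regions_of(p,"bank_center")];print([(x["score"],x["box"]) for x in r])
for x in r:
    W,c=world(p,x["region"])
    if np.median(c[:,1])>120: continue
    L=N.apply(W-O);t=abs(L[:,2]-np.median(L[:,2]))<5;L=L[t]
    k=np.linalg.lstsq(np.c_[L[:,:2],np.ones(len(L))],L[:,2],rcond=None)[0]
    print(rect(L),"plane",k.round(4),np.percentile(L,[1,50,99],axis=0).round(1))
E
```

```text
13.05 [534.48860284 196.10205147 160.79745637] [ 0.66373323  0.63193529 -0.73587562] 85.3517594260514
[(0.9, [562.3, 282.4, 155.4, 133.9]), (0.79, [322.2, 197.6, 78.0, 122.6]), (0.28, [321.3, 146.5, 140.6, 243.2])]
(array([-26.1,   0.8]), array([ 60. , 104.1]), 89.9) plane [ 4.00000e-04 -3.00000e-04  3.62791e+01] [[-76.2 -28.2  34.4]
 [-21.4   0.4  36.3]
 [ 25.1  29.6  37.8]]
```

View pics/j.png

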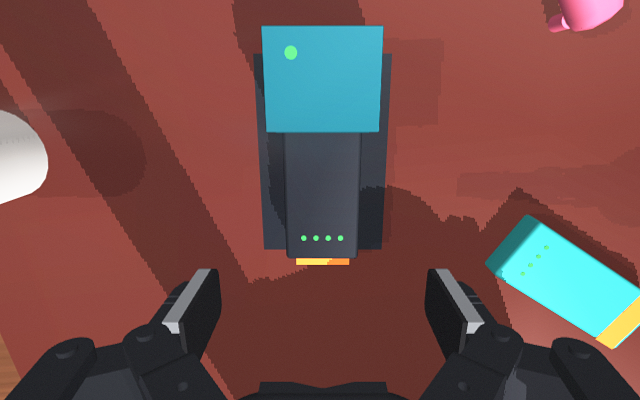

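The bank lies flat in the cradle at (322,195): slope under 0.1°, tail against the lip at (322,261), y offset about 0.8 mm, gripper clear. Handing in.

```bash
python3 -c "
from bench import arm
print(arm.sign_off())"
```

```text
the job is handed in; nothing more can be done
None
```

The power bank is on charge and handed in at about 13 s: it lies flat on the bed with its lights up, held between the contact and the lip and released, with the bottle, mug, pig and mouse untouched; the sign-off call returned no verdict.

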